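# Pack the tube case and latch its sprung clamp

## Task

Pack the tubes for transport: lay every blue-capped tube lying near the case lengthwise into a cradle of its own in the open case, then lower the lid until it is fully shut without slamming it. Then lift the orange-handled clamp, wind it against its spring over the front edge of the lid and let it down behind its stop, so that it stays latched by itself when you let go; leave the red-capped bottle and the timer where they stand.

Things in the scene. Friction and masses are not known exactly. Their poses are not given: they have to be found in the camera images.
- case: carrying case fixed to the worktop, 144 mm deep (x) by 250 mm wide (y). Origin: centre of its underside; x from the front (clamp side, towards the robot) to the hinge at the back, z up. Floor 6 mm above the worktop; walls, rim at 20 mm, 8 mm thick at front and back, 4 mm at the sides. Four open cradles along y, 56 mm apart. The clamp's foot, 44 x 56 x 30 mm, is at the middle of the front
- cradle_1 (a point): cradle 1 of the case: where the centre of a tube lying in it belongs, 23 mm above the worktop. The tube lies on the case floor along the case's x (= this point's x), cap at either end. Black blocks 12 mm high, 18 mm wide (y), 10 mm long part the cradles: 28 mm to either side in y, at x = -33 and +33 mm; the floor from x = -28 to +28 mm is free for fingertips
- cradle_2 (a point): cradle 2 of the case: where the centre of a tube lying in it belongs, 23 mm above the worktop. The tube lies on the case floor along the case's x (= this point's x), cap at either end. Black blocks 12 mm high, 18 mm wide (y), 10 mm long part the cradles: 28 mm to either side in y, at x = -33 and +33 mm; the floor from x = -28 to +28 mm is free for fingertips
- cradle_3 (a point): cradle 3 of the case: where the centre of a tube lying in it belongs, 23 mm above the worktop. The tube lies on the case floor along the case's x (= this point's x), cap at either end. Black blocks 12 mm high, 18 mm wide (y), 10 mm long part the cradles: 28 mm to either side in y, at x = -33 and +33 mm; the floor from x = -28 to +28 mm is free for fingertips
- cradle_4 (a point): cradle 4 of the case: where the centre of a tube lying in it belongs, 23 mm above the worktop. The tube lies on the case floor along the case's x (= this point's x), cap at either end. Black blocks 12 mm high, 18 mm wide (y), 10 mm long part the cradles: 28 mm to either side in y, at x = -33 and +33 mm; the floor from x = -28 to +28 mm is free for fingertips
- tube_1_mid (a point): centre, half-way up, of tube 1 (may be absent): clear conical-bottomed tube with blue screw cap, lying, 114 mm long along its y (cap at the -y end, 34 mm across, y -57 to -44 mm, which rests on the surface), body 28 mm in diameter, 35 g; the centre lies 17 mm above what it lies on; it does not roll
- tube_2_mid (a point): centre, half-way up, of tube 2 (may be absent): clear conical-bottomed tube with blue screw cap, lying, 114 mm long along its y (cap at the -y end, 34 mm across, y -57 to -44 mm, which rests on the surface), body 28 mm in diameter, 35 g; the centre lies 17 mm above what it lies on; it does not roll
- tube_3_mid (a point): centre, half-way up, of tube 3 (may be absent): clear conical-bottomed tube with blue screw cap, lying, 114 mm long along its y (cap at the -y end, 34 mm across, y -57 to -44 mm, which rests on the surface), body 28 mm in diameter, 35 g; the centre lies 17 mm above what it lies on; it does not roll
- tube_4_mid (a point): centre, half-way up, of tube 4 (may be absent): clear conical-bottomed tube with blue screw cap, lying, 114 mm long along its y (cap at the -y end, 34 mm across, y -57 to -44 mm, which rests on the surface), body 28 mm in diameter, 35 g; the centre lies 17 mm above what it lies on; it does not roll
- lid (a joint): angle of the blue lid, rad: 0 shut, about 1.6 as found (standing open behind the case), at most 2.0. A hood 144 x 250 mm with 28 mm high walls; shut, its top is 48 mm above the worktop. Friction hinge (0.22 N m): it stays where it is left, and can be pushed over from behind with shut fingers, then pressed down from above
- lid_hinge (a point): middle of the hinge line, at the back of the case (case x = +72 mm, 20 mm above the worktop); the hinge runs along the case's y
- lid_edge (a point): middle of the lid's front edge on its top outer face, 144 mm from the hinge line and 28 mm above it (as shut)
- clamp_grip (a point): centre of the clamp's orange grip bar: 46 mm long (point's x), 14 mm thick (point's y), 30 mm high (58 to 88 mm above the worktop when down). It sits on the clamp's vertical turning axis (case x = -100 mm, y = 0). Below it a metal hold-down arm reaches 50 mm sideways from the axis, its underside 50 mm above the worktop when down
- clamp_swing (a joint): clamp angle, rad, anticlockwise from above: 0 at rest (arm along the front of the case), 1.45 latched (arm over the lid's edge), end stop 1.75. A torsion spring turns it back to 0 (0.04 N m at rest, 0.15 wound). While down, a stop blocks it at about 0.85: lift it, turn it to about 1.6 and lower it there; its key then rests behind the stop, which holds it at 1.45
- clamp_lift (a joint): height of the clamp, m: 0 down, at most 0.018; it passes over the stop when lifted 11 mm or more (14 is safe) and falls under its own weight (150 g) when nothing holds it
- red_bottle: bystander: small bottle with a red cap, 45 mm wide, 90 mm high; origin at its underside
- timer: bystander: small white timer, 52 x 66 x 16 mm; origin at its underside

How it is judged:
On the way, in this order (a step that is already met when the one before it is completed fails the run):
1. every tube lies in a cradle of its own, released, with the lid still open (z of tube_1_mid in the frame of case between 0.015 and 0.03 m and x of tube_1_mid in the frame of case between -0.014 and 0.014 m and angle between the y axis of each of tube_1_mid, tube_2_mid, tube_3_mid, tube_4_mid and the x axis of case, either way round below 0.2 rad and (y of tube_1_mid in the frame of case between -0.096 and -0.072 m or y of tube_1_mid in the frame of case between -0.04 and -0.016 m or y of tube_1_mid in the frame of case between 0.016 and 0.04 m or y of tube_1_mid in the frame of case between 0.072 and 0.096 m) and z of tube_2_mid in the frame of case between 0.015 and 0.03 m and x of tube_2_mid in the frame of case between -0.014 and 0.014 m and (y of tube_2_mid in the frame of case between -0.096 and -0.072 m or y of tube_2_mid in the frame of case between -0.04 and -0.016 m or y of tube_2_mid in the frame of case between 0.016 and 0.04 m or y of tube_2_mid in the frame of case between 0.072 and 0.096 m) and z of tube_3_mid in the frame of case between 0.015 and 0.03 m and x of tube_3_mid in the frame of case between -0.014 and 0.014 m and (y of tube_3_mid in the frame of case between -0.096 and -0.072 m or y of tube_3_mid in the frame of case between -0.04 and -0.016 m or y of tube_3_mid in the frame of case between 0.016 and 0.04 m or y of tube_3_mid in the frame of case between 0.072 and 0.096 m) and z of tube_4_mid in the frame of case between 0.015 and 0.03 m and x of tube_4_mid in the frame of case between -0.014 and 0.014 m and (y of tube_4_mid in the frame of case between -0.096 and -0.072 m or y of tube_4_mid in the frame of case between -0.04 and -0.016 m or y of tube_4_mid in the frame of case between 0.016 and 0.04 m or y of tube_4_mid in the frame of case between 0.072 and 0.096 m) and linear speed of each of tube_1, tube_2, tube_3, tube_4 below 0.02 m/s and value of joint lid above 0.5 rad and contact force between the fingers and tube_1 below 0.1 N and contact force between the fingers and tube_2 below 0.1 N and contact force between the fingers and tube_3 below 0.1 N and contact force between the fingers and tube_4 below 0.1 N), for 0.2 s.
2. the lid is fully shut over the tubes (value of joint lid below 0.04 rad and z of tube_1_mid in the frame of case between 0.015 and 0.03 m and x of tube_1_mid in the frame of case between -0.014 and 0.014 m and angle between the y axis of each of tube_1_mid, tube_2_mid, tube_3_mid, tube_4_mid and the x axis of case, either way round below 0.2 rad and (y of tube_1_mid in the frame of case between -0.096 and -0.072 m or y of tube_1_mid in the frame of case between -0.04 and -0.016 m or y of tube_1_mid in the frame of case between 0.016 and 0.04 m or y of tube_1_mid in the frame of case between 0.072 and 0.096 m) and z of tube_2_mid in the frame of case between 0.015 and 0.03 m and x of tube_2_mid in the frame of case between -0.014 and 0.014 m and (y of tube_2_mid in the frame of case between -0.096 and -0.072 m or y of tube_2_mid in the frame of case between -0.04 and -0.016 m or y of tube_2_mid in the frame of case between 0.016 and 0.04 m or y of tube_2_mid in the frame of case between 0.072 and 0.096 m) and z of tube_3_mid in the frame of case between 0.015 and 0.03 m and x of tube_3_mid in the frame of case between -0.014 and 0.014 m and (y of tube_3_mid in the frame of case between -0.096 and -0.072 m or y of tube_3_mid in the frame of case between -0.04 and -0.016 m or y of tube_3_mid in the frame of case between 0.016 and 0.04 m or y of tube_3_mid in the frame of case between 0.072 and 0.096 m) and z of tube_4_mid in the frame of case between 0.015 and 0.03 m and x of tube_4_mid in the frame of case between -0.014 and 0.014 m and (y of tube_4_mid in the frame of case between -0.096 and -0.072 m or y of tube_4_mid in the frame of case between -0.04 and -0.016 m or y of tube_4_mid in the frame of case between 0.016 and 0.04 m or y of tube_4_mid in the frame of case between 0.072 and 0.096 m) and value of joint clamp_swing below 1.2 rad), for 0.2 s.
3. the clamp is lifted and wound against its spring past the stop (value of joint lid below 0.04 rad and value of joint clamp_swing above 1.35 rad and value of joint clamp_lift above 0.007 m), for 0.1 s.
4. the clamp is let down behind the stop (value of joint lid below 0.04 rad and value of joint clamp_swing above 1.35 rad and value of joint clamp_lift below 0.004 m), for 0.3 s.
At the end, for the whole second after the job is handed in: every tube present lies on the case floor in one of the four cradles (within 12 mm of the cradle's line, 14 mm lengthwise, 0.2 rad), the lid is shut (below 0.04 rad), and the clamp stays latched by itself over the lid (swing above 1.35 rad, lift below 4 mm), all at rest (all of step 4 and z of tube_1_mid in the frame of case between 0.015 and 0.03 m and x of tube_1_mid in the frame of case between -0.014 and 0.014 m and angle between the y axis of each of tube_1_mid, tube_2_mid, tube_3_mid, tube_4_mid and the x axis of case, either way round below 0.2 rad and (y of tube_1_mid in the frame of case between -0.096 and -0.072 m or y of tube_1_mid in the frame of case between -0.04 and -0.016 m or y of tube_1_mid in the frame of case between 0.016 and 0.04 m or y of tube_1_mid in the frame of case between 0.072 and 0.096 m) and z of tube_2_mid in the frame of case between 0.015 and 0.03 m and x of tube_2_mid in the frame of case between -0.014 and 0.014 m and (y of tube_2_mid in the frame of case between -0.096 and -0.072 m or y of tube_2_mid in the frame of case between -0.04 and -0.016 m or y of tube_2_mid in the frame of case between 0.016 and 0.04 m or y of tube_2_mid in the frame of case between 0.072 and 0.096 m) and z of tube_3_mid in the frame of case between 0.015 and 0.03 m and x of tube_3_mid in the frame of case between -0.014 and 0.014 m and (y of tube_3_mid in the frame of case between -0.096 and -0.072 m or y of tube_3_mid in the frame of case between -0.04 and -0.016 m or y of tube_3_mid in the frame of case between 0.016 and 0.04 m or y of tube_3_mid in the frame of case between 0.072 and 0.096 m) and z of tube_4_mid in the frame of case between 0.015 and 0.03 m and x of tube_4_mid in the frame of case between -0.014 and 0.014 m and (y of tube_4_mid in the frame of case between -0.096 and -0.072 m or y of tube_4_mid in the frame of case between -0.04 and -0.016 m or y of tube_4_mid in the frame of case between 0.016 and 0.04 m or y of tube_4_mid in the frame of case between 0.072 and 0.096 m) and linear speed of each of tube_1, tube_2, tube_3, tube_4 below 0.02 m/s and velocity of joint clamp_swing between -0.05 and 0.05 rad/s); the robot touches nothing.
It fails at once if the red-capped bottle or the timer is moved by more than 25 mm (distance of any of red_bottle, timer from where it was at the start of the episode above 0.025 m).
It fails at once if the lid is slammed (closing faster than 4 rad/s) (velocity of joint lid below -4 rad/s).
Of tube_1, tube_2, tube_3, tube_4 only 3 to 4 are there at a start; the rules pass over those that are not, and their reading is None.
At some moment in a run one of tube_1, tube_2, tube_3, tube_4 may be knocked a few centimetres aside while the robot is not near it.
Once in a run the grip may slacken for a moment while it holds something.
It also fails if it takes over 208 s, if anything falls off the work surface, if the arm or the gripper's body presses on something with over 40 N, if the wrist force passes 120 N, or if a joint passes its speed limit or range.

## Robot

A 7-joint arm with a two-finger parallel gripper is mounted at the origin on a cart in front of the work surface, level with it; the furniture and walls round the work are solid. World frame = base frame: x ahead of the robot, y to its left, z up, the work surface at z = 0. Lengths are in m, angles in rad, forces in N, time in s.
With the tool pointing down it reaches from about 0.4 to 0.925 m from the base axis. Payload 4.1 kg.
Tool frame: the origin (TCP) lies midway between the tips of the shut fingers; the grasp point (between the pads) lies 19 mm behind it (manip.grip_point_offset is the distance from the TCP to the grasp point, in m); x points along the fingers, y is the direction in which the jaws open and shut, and the axes are right-handed (so a half turn about x gives the same grasp; the last joint's range is limited). The gripper opens to 85 mm and grips with 20 to 120 N. Pads are 22 mm wide; open, the fingers measure 114 mm over their backs; the gripper's body (76 mm by 85 mm) begins 54 mm behind the grasp point. The pads swing forward as they close: fully open they stand 13 mm farther back than shut.
Start: joints at [1.087, 0.398, 0.045, 1.537, -0.019, 1.207, -0.051], TCP at [0.244, -0.602, 0.231] pointing down, gripper open.
Joint ranges: [-2.82, 2.82], [-0.49, 2.23], [-1.37, 1.46], [0, 2.46], [-1.36, 4.5], [0.23, 2], [-2.94, 2.94]. Speed limits (rad/s): [2.57, 2.57, 3.14, 3.14, 3.14, 3.14, 3.14].

## Interface

Orientations are given as a 3x3 rotation matrix whose columns are the frame's x, y, z axes.
In Python, from station import manip, claw, kinematics, optics, job gives the robot as it stands. Calls block until the motion is done:
- manip.goto(position, orientation): joint-space move of the TCP to a pose.
- manip.movel(position, frame=None, feed=0.15, guard=None): straight line of the TCP; frame=None keeps the orientation; feed is the mean speed in m/s. With guard (N) it stops when the force on the tool has changed by that much, and returns True; else False.
- manip.move_j(angles): joint-space move.
- claw.gripper_to(opening, squeeze=None): opening from 0.0 (shut) to 1.0 (fully open); squeeze is the grip in N (None keeps the last); returns when the fingers have stopped.
- manip.sleep(seconds).
- kinematics.ik(position, orientation): joint angles nearest the present ones, or None.
- optics.grab_frame(name): name is "scene" or "top" or "wrist"; returns the picture (420x560x3 uint8, blue, green, red); there is no depth.
- optics.get_calibration(name): a dict with "intrinsics" (3x3 intrinsics, pixels), "R" (3x3) and "t" (3): a world point X has camera coordinates R X + t. Camera axes: x right, y down, z forward; pixel columns grow to the right and rows downward; lengths in m; the calibration is good to about 2 mm. A picture is of the moment at which its call begins: read the wrist's pose just before it. get_calibration takes no time and is no camera call; for the wrist camera it gives the pose at the moment of the call.
A pose or a line that the arm cannot do raises manip.Unreachable and nothing moves.
- job.job_done(): hands the job in, once; it reports no verdict.
Trained networks look in the newest picture that a camera, given by its name, has taken for a name from the list of things; names that differ only in an ending like _2 or _b are one class to them, and where a whole thing is asked for, a point or a joint stands for the part that bears it (a point fixed in the world has none). Each returns a list of dicts, best first, with "confidence" (0 to 1); they miss things now and then, are a little off and sometimes report something else, mostly with a low value. They report only what shows in the picture. A call takes as long as a camera call.
- optics.find_in(camera, target): "uv" ([column, row] in pixels, amid what is visible of it).
- optics.silhouettes(camera, target): "region" (420x560 bool, what is visible of it) and "uv" ([column, row] in pixels, amid what is visible of it).
- optics.spot_point(camera, target): "uv" ([column, row] in pixels: a listed point, or the origin of a listed thing).
Readings, each from a call of its own:
- manip.get_t(): time.
- manip.get_joint_pos(): joint angles.
- manip.get_dq(): joint speeds.
- manip.get_effort(): joint torques, N m.
- manip.get_tool_pos(): TCP position.
- manip.get_orientation(): TCP orientation.
- manip.get_contact_force(): force on the tool from outside, world axes, zero at the start.
- manip.get_moment(): the same for the moment, N m.
- manip.get_opening(): opening from 0.0 (shut) to 1.0 (fully open).
Only numpy, scipy, OpenCV 4.12 (cv2) and the standard library are available. Lean on these libraries where they do the work, as an engineer would, in place of code of your own. Each camera call takes 0.05 s, during which the arm holds its last target. There are 200 camera calls.

## Working session

There is one attempt and no reset: what is moved stays moved. The work goes in short steps, each a Python script; the robot and the scene stay as the last script left them, time stands still between calls to the robot, and variables do not carry over. Pictures are saved under pics/ and viewed, about 12 in all and at most 16, crops included, and the job is handed in when it is done.

```bash
ls; mkdir -p pics; cat > h.py <<'E'
import numpy as np, cv2
from station import manip, claw, kinematics, optics, job
def ray(cam,uv,cal=None):
    c=cal or optics.get_calibration(cam); K=np.array(c["intrinsics"]);R=np.array(c["R"]);t=np.array(c["t"])
    d=R.T@np.linalg.solve(K,[uv[0],uv[1],1]); return -R.T@t,d
def at_z(cam,uv,z,cal=None):
    o,d=ray(cam,uv,cal); return o+d*(z-o[2])/d[2]
def proj(cam,X,cal=None):
    c=cal or optics.get_calibration(cam); p=np.array(c["intrinsics"])@(np.array(c["R"])@np.array(X)+np.array(c["t"])); return p[:2]/p[2]
E
python3 - <<'E'
from h import *
ims=[]
for c in("top","scene"):
    im=optics.grab_frame(c); cv2.imwrite(f"pics/{c}0.png",im)
    k=optics.get_calibration(c); print(c,-np.array(k["R"]).T@k["t"])
    for n,z in [("case",0),("cradle_1",.023),("tube_1_mid",.017),("lid_hinge",.02),("lid_edge",.15),("clamp_grip",.073),("red_bottle",0),("timer",0)]:
        for r in optics.spot_point(c,n):
            if r["confidence"]>.3: print(n,round(r["confidence"],2),np.round(r["uv"],1),np.round(at_z(c,r["uv"],z),3))
print(manip.get_t(),manip.get_orientation())
E
```

```text
pics
top [0.28498358 0.11325136 1.43536024]
case 0.89 [300.2 190.8] [0.624 0.042 0.   ]
cradle_1 0.78 [323.1 176.1] [ 0.671 -0.034  0.023]
cradle_1 0.78 [282.2 198.3] [0.591 0.103 0.023]
cradle_1 0.59 [305.5 181.9] [0.65  0.025 0.023]
cradle_1 0.59 [298.2 193.8] [0.608 0.049 0.023]
tube_1_mid 0.72 [237.3 231.7] [0.477 0.25  0.017]
lid_hinge 0.42 [302.1 190.6] [0.62  0.036 0.02 ]
lid_edge 0.94 [288.3 151.3] [0.714 0.087 0.15 ]
lid_edge 0.63 [302.9 191.6] [0.586 0.041 0.15 ]
clamp_grip 0.53 [317.7 209.8] [ 0.545 -0.012  0.073]
red_bottle 0.52 [381.  152.3] [ 0.767 -0.239  0.   ]
timer 0.77 [178.3 281.9] [0.31  0.438 0.   ]
timer 0.6 [281.3 201. ] [0.587 0.106 0.   ]
scene [0.03839043 0.57314364 0.75124597]
case 0.93 [281.  198.8] [0.632 0.029 0.   ]
cradle_1 0.94 [279.9 188.6] [0.647 0.019 0.023]
cradle_1 0.73 [269.5 215.7] [0.586 0.111 0.023]
cradle_1 0.63 [287.5 176.2] [ 0.673 -0.034  0.023]
cradle_1 0.63 [277.9 202.7] [0.608 0.062 0.023]
tube_1_mid 0.83 [250.1 266.9] [0.495 0.251 0.017]
lid_edge 0.97 [241.5 148.6] [0.724 0.085 0.15 ]
clamp_grip 0.55 [315.1 186.7] [ 0.549 -0.017  0.073]
red_bottle 0.65 [313.2 142.5] [ 0.763 -0.235  0.   ]
timer 0.7 [236.2 384.6] [0.309 0.437 0.   ]
0.9 [[ 3.23976348e-05  3.75465387e-01 -9.26836416e-01]
 [-1.51884266e-04 -9.26836404e-01 -3.75465388e-01]
 [-9.99999988e-01  1.52936059e-04  2.69999772e-05]]
```

View pics/top0.png

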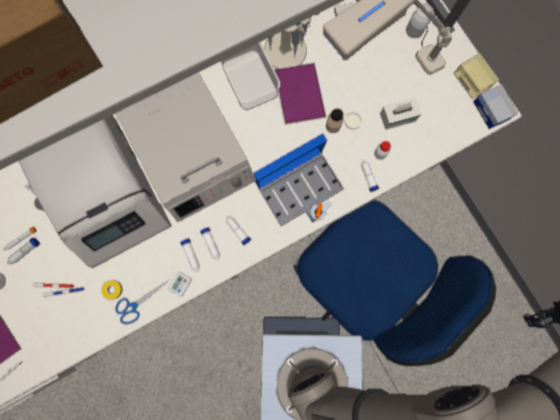

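View pics/scene0.png

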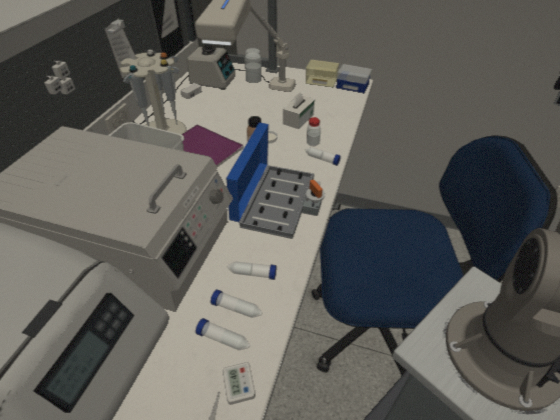

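The top view shows the case at about (300,190), tubes at (190,254), (210,242), (238,230) and (370,177), the timer at (178,282) and the red bottle at (384,150). The case is yawed about 30° and has four tubes.

```bash
python3 - <<'E'
from h import *
for c in("top","scene"):
    im=optics.grab_frame(c); hsv=cv2.cvtColor(im,cv2.COLOR_BGR2HSV)
    for r in optics.silhouettes(c,"tube_1_mid"):
        m=r["region"]
        if m.sum()<20: continue
        v,u=np.nonzero(m)
        P=np.array([at_z(c,p,.017)[:2] for p in zip(u,v)])
        mu=P.mean(0); w,V=np.linalg.eigh(np.cov(P.T)); a=V[:,1]
        s=(P-mu)@a
        b=m&(hsv[...,0]>100)&(hsv[...,0]<130)&(hsv[...,1]>130)
        vb,ub=np.nonzero(b)
        cap=np.array([at_z(c,p,.017)[:2] for p in zip(ub,vb)]).mean(0) if b.sum() else mu
        if (cap-mu)@a>0:a=-a   # a = +y tube (away from cap)
        print(c,round(r["confidence"],2),np.round(r["uv"]),"mid",np.round(mu+a*np.mean([((P-mu)@a).min(),((P-mu)@a).max()]),3),"ang",round(np.arctan2(a[1],a[0]),2),"len",round(np.ptp(s),3),b.sum())
    for n in("red_bottle","timer"):
        for r in optics.find_in(c,n)[:2]: print(n,r["confidence"],r["uv"],at_z(c,r["uv"],0.01))
# end-face of the case via silhouette rectangle
    for r in optics.silhouettes(c,"case")[:1]:
        print("case",r["confidence"],r["region"].sum(),r["uv"])
E
```

```text
top 0.49 [236. 232.] mid [0.487 0.251] ang 0.71 len 0.115 23
red_bottle 0.8 [383.6, 149.9] [ 0.77283088 -0.24605779  0.01      ]
timer 0.57 [178.7, 282.6] [0.30800868 0.43400608 0.01      ]
case 0.63 4812 [299.1, 181.8]
scene 0.73 [252. 268.] mid [0.487 0.252] ang 0.65 len 0.114 54
red_bottle 0.75 [312.9, 130.3] [ 0.80452424 -0.27501694  0.01      ]
timer 0.67 [235.9, 384.3] [0.30584513 0.43890885 0.01      ]
timer 0.29 [313.8, 189.0] [ 0.59184317 -0.06150557  0.01      ]
case 0.74 6349 [266.8, 191.3]
```

```bash
cat >> h.py <<'E'
def down(phi):
    c,s=np.cos(phi),np.sin(phi); return np.array([[0,c,s],[0,s,-c],[-1,0,0.]])
def best(p,phi):
    "orientation (phi or phi+pi) with least joint travel"
    q=np.array(manip.get_joint_pos()); o=[]
    for f in(phi,phi+np.pi):
        s=kinematics.ik(list(p),down(f))
        if s is not None: o.append((np.abs(np.array(s)-q).max(),f))
    return min(o)[1] if o else None
E
python3 - <<'E'
from h import *
for px in [(190,254),(210,242),(370,177)]: print(at_z("top",px,.017).round(3))
p=at_z("top",(370,177),.017); p[2]=.33
for i,p in enumerate([p]+[(0.45,0.27,.38)]):
    f=best(p,0.5); print(f); manip.goto(list(p),down(f)); 
    k=optics.get_calibration("wrist"); print(manip.get_tool_pos(),-np.array(k["R"]).T@k["t"])
    im=optics.grab_frame("wrist"); cv2.imwrite(f"pics/w{i}.png",im); print(manip.get_t())
    for r in optics.spot_point("wrist","tube_1_mid"): print(r["confidence"],r["uv"],at_z("wrist",r["uv"],.017,k).round(3))
a=np.hstack([cv2.resize(cv2.imread(f"pics/w{i}.png"),(400,300)) for i in(0,1)]); cv2.imwrite("pics/w01.png",a)
E
```

```text
[0.401 0.401 0.017]
[0.441 0.338 0.017]
[ 0.673 -0.195  0.017]
0.5
[ 0.67209665 -0.19731679  0.3296421 ] [ 0.63274845 -0.12370902  0.47266038]
3.6
0.5
[0.45112341 0.26875006 0.37975388] [0.41165631 0.34218465 0.52281479]
5.575
0.62 [299.7, 176.7] [0.489 0.252 0.017]
```

View pics/w01.png

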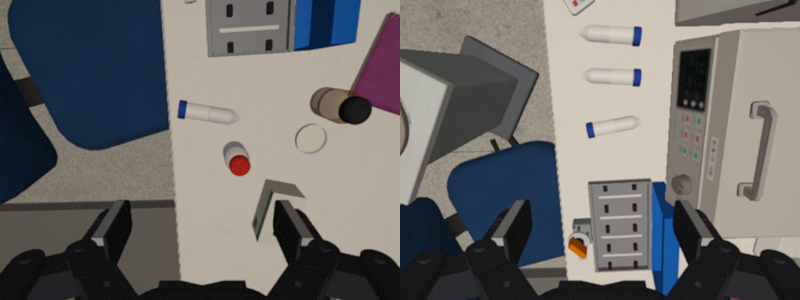

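```bash
python3 - <<'E'
from h import *
k1=optics.get_calibration("wrist")
# rebuild w0 calibration: same tool orientation, translated
R=np.array(k1["R"]);c1=-R.T@np.array(k1["t"])
c0=np.array([0.63274845,-0.12370902,0.47266038]); k0=dict(k1); k0["t"]=-R@c0
for i,k,L in((0,k0,[(183,109,238,119)]),(1,k1,[(237,36,180,34),(237,77,183,75),(190,129,240,122)])):
    im=cv2.imread(f"pics/w{i}.png"); h=cv2.cvtColor(im,cv2.COLOR_BGR2HSV); B=cv2.inRange(h,(105,140,40),(130,255,255))
    for cu,cv_,tu,tv in L:
        cu,cv_,tu,tv=[int(1.4*x) for x in(cu,cv_,tu,tv)]
        m=np.zeros_like(B); m[cv_-20:cv_+21,cu-18:cu+19]=B[cv_-20:cv_+21,cu-18:cu+19]
        v,u=np.nonzero(m); cap=at_z("w",(u.mean(),v.mean()),.019,k); tip=at_z("w",(tu,tv),.015,k)
        d=(tip-cap)[:2]; n=np.linalg.norm(d); a=d/n
        (cx,cy),(w,hh),an=cv2.minAreaRect(np.c_[u,v].astype(np.float32))
        print(i,len(u),"cap",cap.round(3),"capw",round(max(w,hh)),"len cap-tip",n.round(3),"mid",(cap[:2]+a*.0505).round(3),"ang",np.arctan2(a[1],a[0]).round(3))
cv2.imwrite("pics/x.png",cv2.imread("pics/w1.png")[20:220,200:420].repeat(2,0).repeat(2,1))
for n,z in [("cradle_1",.023),("case",0),("clamp_grip",.073)]:
    for r in optics.spot_point("wrist",n): print(n,round(r["confidence"],2),np.round(r["uv"]),at_z("wrist",r["uv"],z).round(3))
E
```

```text
0 200 cap [ 0.634 -0.204  0.019] capw 23 len cap-tip 0.105 mid [ 0.682 -0.188] ang 0.322
1 217 cap [0.442 0.422 0.019] capw 26 len cap-tip 0.107 mid [0.397 0.4  ] ang -2.688
1 179 cap [0.48  0.359 0.019] capw 22 len cap-tip 0.106 mid [0.435 0.337] ang -2.684
1 144 cap [0.448 0.222 0.019] capw 20 len cap-tip 0.106 mid [0.488 0.253] ang 0.663
cradle_1 0.87 [309. 334.] [0.638 0.02  0.023]
cradle_1 0.83 [306. 279.] [0.579 0.111 0.023]
cradle_1 0.7 [312. 363.] [ 0.673 -0.031  0.023]
cradle_1 0.65 [307. 304.] [0.604 0.071 0.023]
case 0.68 [309. 338.] [ 0.653 -0.002  0.   ]
case 0.59 [311. 312.] [0.628 0.047 0.   ]
clamp_grip 0.9 [251. 346.] [ 0.546 -0.01   0.073]
```

View pics/x.png

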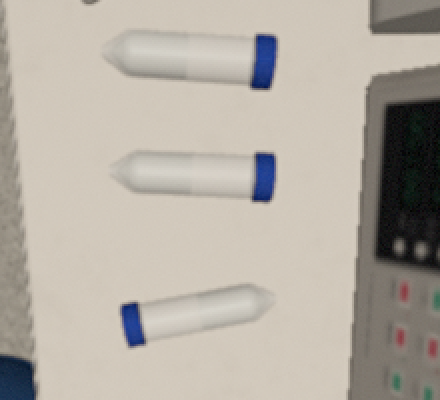

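```bash
python3 - <<'E'
from h import *
y=.553; phi=y+0.0
z=down(phi)[:,2]
for off in (0.03,):
    p=np.array([.627,.0395,0])-z*(-0.0)+0; p=p+z*0.06; p[2]=.30
    f=phi
    manip.goto(list(p),down(f)); k=optics.get_calibration("wrist")
    im=optics.grab_frame("wrist"); cv2.imwrite("pics/case.png",im)
    np.save("kc.npy",{a:np.array(b) for a,b in k.items()},allow_pickle=True)
    for n,zz in [("cradle_1",.023),("case",0),("clamp_grip",.073),("lid_hinge",.02)]:
        for r in optics.spot_point("wrist",n): print(n,round(r["confidence"],2),np.round(r["uv"]),at_z("wrist",r["uv"],zz,k).round(4))
    print(manip.get_t(),manip.get_tool_pos())
E
```

```text
cradle_1 0.87 [281. 140.] [0.6405 0.017  0.023 ]
cradle_1 0.85 [280.  38.] [0.5813 0.1102 0.023 ]
cradle_1 0.7 [282. 189.] [ 0.673  -0.0338  0.023 ]
cradle_1 0.6 [282.  90.] [0.6113 0.0652 0.023 ]
case 0.66 [283. 116.] [0.6281 0.041  0.    ]
case 0.54 [278.  36.] [0.5769 0.1142 0.    ]
clamp_grip 0.77 [186. 120.] [ 0.5427 -0.0122  0.073 ]
lid_hinge 0.92 [347. 118.] [0.6925 0.0802 0.02  ]
7.375 [ 0.65838664 -0.01026899  0.30068124]
```

View pics/case.png

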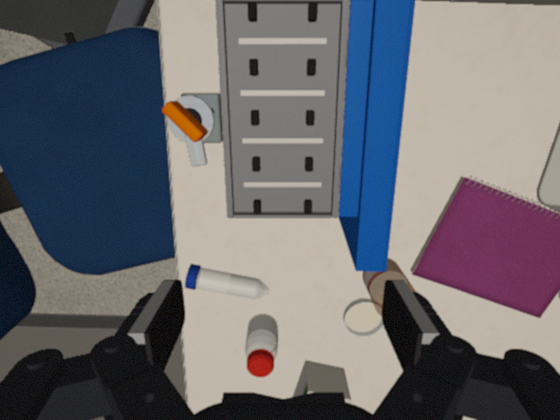

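```bash
python3 - <<'E'
from h import *
k=np.load("kc.npy",allow_pickle=True).item()
im=cv2.imread("pics/case.png"); h=cv2.cvtColor(im,cv2.COLOR_BGR2HSV)
# stripes: bright within case region
g=cv2.cvtColor(im,cv2.COLOR_BGR2GRAY); m=((g>165)*255).astype(np.uint8); m[:,:232]=0; m[:,334:]=0; m[210:]=0; m[:20]=0
n,l,st,ce=cv2.connectedComponentsWithStats(m); S=[]
for i in range(1,n):
    if st[i,4]>150: q=at_z("",ce[i],.006,k); S.append(q); print(st[i],ce[i].round(1),q.round(4))
S=np.array(S)[:,:2]; c=S.mean(0); s=np.array([.084,.028,-.028,-.084])
d=(s[:,None]*(S-c)).sum(0)/(s**2).sum(); print("centre",c.round(4),"scale",np.linalg.norm(d),"yaw",np.arctan2(d[1],d[0])-np.pi/2, "res",(S-c-s[:,None]*d).round(4))
yaw=np.arctan2(d[1],d[0])-np.pi/2
# corners of rim at z=.02 : near-left (229,217), near-right (338,217)
ex=np.array([np.cos(yaw),np.sin(yaw)]);ey=np.array([-ex[1],ex[0]])
for uv in[(229,217),(338,217)]:
    w=at_z("",uv,.02,k)[:2]-c; print("rim",(w@ex).round(4),(w@ey).round(4))
# clamp
o=cv2.inRange(h,(5,150,120),(20,255,255)); v,u=np.nonzero(o); print("orange",len(u))
P=np.array([at_z("",q,.088,k)[:2] for q in zip(u,v)])
mu=P.mean(0); w,V=np.linalg.eigh(np.cov(P.T)); a=V[:,1]
print("grip",mu,"case",(mu-c)@ex,(mu-c)@ey,"bar ang",np.arctan2(a[1],a[0])%np.pi, "ext",np.ptp((P-mu)@a),np.ptp((P-mu)@V[:,0]))
cand=c+ex*-.1; print("expected axis",cand)
E
```

```text
[239  38  87   6 510] [281.7  40.5] [0.5831 0.1112 0.006 ]
[241  91  84   5 401] [281.8  92.9] [0.6128 0.0632 0.006 ]
[243 139  80   4 319] [282.4 140.5] [0.643 0.016 0.006]
[244 183  77   4 291] [282.1 184.4] [ 0.6723 -0.0319  0.006 ]
centre [0.6278 0.0397] scale 1.0036191732892212 yaw 0.5587139843187257 res [[-0.0001  0.0001]
 [-0.0001 -0.0003]
 [ 0.0003  0.0002]
 [-0.0002 -0.0001]]
rim -0.069 -0.1239
rim 0.0721 -0.1243
orange 606
grip [ 0.54317831 -0.01176793] case -0.09902586928905213 0.0012549446689724617 bar ang 2.917211463453629 ext 0.044828569648087124 0.013342970263778757
expected axis [ 0.54301755 -0.01334842]
```

```bash
cat >> h.py <<'E'
C=np.array([.6278,.0397]); YAW=.5587
EX=np.array([np.cos(YAW),np.sin(YAW)]); EY=np.array([-EX[1],EX[0]])
def cw(x,y,z): return np.r_[C+x*EX+y*EY,z]
def look(mid,ang,tag):
    "wrist picture; nearest blue cap to the expected one"
    k=optics.get_calibration("wrist"); im=optics.grab_frame("wrist"); cv2.imwrite(f"pics/{tag}.png",im)
    h=cv2.cvtColor(im,cv2.COLOR_BGR2HSV); m=cv2.inRange(h,(105,130,40),(130,255,255))
    n,l,st,ce=cv2.connectedComponentsWithStats(m); e=np.array(mid)-.0505*np.array([np.cos(ang),np.sin(ang)]); o=[]
    for i in range(1,n):
        if 150<st[i,4]<4000:
            p=at_z("",ce[i],.019,k)[:2]; v,u=np.nonzero(l==i)
            P=np.array([at_z("",q,.019,k)[:2] for q in zip(u,v)]); w,V=np.linalg.eigh(np.cov(P.T)); a=V[:,0]
            if a@[np.cos(ang),np.sin(ang)]<0: a=-a
            o.append((np.linalg.norm(p-e),p,np.arctan2(a[1],a[0]),st[i,4]))
    o.sort(key=lambda t:t[0])
    if o: print(tag,"cap off",o[0][0].round(4),"cap",o[0][1].round(4),"exp",e.round(4),"ang",round(o[0][2],3),"area",o[0][3])
    return o[0] if o else None
def hover(mid,ang,z=.2):
    p=[*mid,z]; f=best(p,ang+np.pi/2); manip.goto(p,down(f)); return f
def pick(mid,ang,f,z=.006):
    claw.gripper_to(.6); manip.goto([*mid,.09],down(f)); manip.movel([*mid,z],feed=.1,guard=15)
    claw.gripper_to(0,60); print("open",manip.get_opening(),"z",manip.get_tool_pos()[2]); manip.movel([*mid,.2],feed=.25)
    print("lifted",manip.get_opening())
def place(y,z=.012):
    p=cw(0,y,.2); f=best(p,YAW+np.pi/2); manip.goto(list(p),down(f)); print("over",manip.get_opening())
    manip.movel(list(cw(0,y,.07)),feed=.2); print("g",manip.movel(list(cw(0,y,z)),feed=.06,guard=15),manip.get_tool_pos()[2],manip.get_opening())
    claw.gripper_to(.46); manip.movel(list(cw(0,y,.2)),feed=.25); print("t",manip.get_t())
E
python3 - <<'E'
from h import *
mid,ang=(.682,-.188),.322
f=hover(mid,ang); r=look(mid,ang,"t4")
if r and r[0]<.012:
    mid=r[1]+.0505*np.array([np.cos(ang),np.sin(ang)])
    pick(mid,ang,f)
E
```

```text
t4 cap off 0.0039 cap [ 0.631  -0.2064] exp [ 0.6341 -0.204 ] ang 0.327 area 366
open 0.3127837068440019 z 0.007219684545918922
lifted 0.31521402290655376
```

View pics/t4.png

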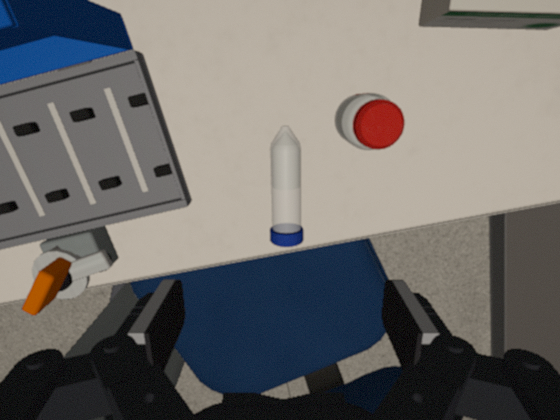

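Tube 4 is held, with the opening at 0.31, about the body diameter. Placing it in the -y cradle, then on to the next tube.

```bash
python3 - <<'E'
from h import *
place(-.084)
mid,ang=np.array([.488,.253]),.663
f=hover(mid,ang); r=look(mid,ang,"t3")
if r and r[0]<.012:
    mid=r[1]+.0505*np.array([np.cos(ang),np.sin(ang)])
    pick(mid,ang,f)
    if manip.get_opening()>.25: place(-.028)
E
```

```text
over 0.3129086681375959
g True 0.013231276085283895 0.30873721955421973
t 15.4833
t3 cap off 0.0038 cap [0.4455 0.2193] exp [0.4482 0.2219] ang 0.685 area 367
open 0.3156049357317181 z 0.0069676783594914
lifted 0.3172323517731826
over 0.31298993551970655
g True 0.013051047190341149 0.31526450911654025
t 23.8333
```

```bash
python3 - <<'E'
from h import *
mid,ang=np.array([.435,.337]),-2.684
f=hover(mid,ang); r=look(mid,ang,"t2")
if r and r[0]<.012:
    mid=r[1]+.0505*np.array([np.cos(ang),np.sin(ang)])
    pick(mid,ang,f)
    if manip.get_opening()>.25:
        place(.028)
        mid,ang=np.array([.397,.4]),-2.688
        f=hover(mid,ang); r=look(mid,ang,"t1")
E
```

```text
t2 cap off 0.002 cap [0.4791 0.3577] exp [0.4803 0.3593] ang -2.692 area 531
open 0.3148829314719498 z 0.006909236089433255
lifted 0.31253815039932403
over 0.31345628162405365
g True 0.012955436278240834 0.31500819340442227
t 32.4667
t1 cap off 0.0019 cap [0.4413 0.4205] exp [0.4424 0.4221] ang -2.7 area 527
```

```bash
python3 - <<'E'
from h import *
mid,ang=np.array([.397,.4]),-2.688
f=best([*mid,.2],ang+np.pi/2); mid=np.array([.4413,.4205])+.0505*np.array([np.cos(ang),np.sin(ang)])
pick(mid,ang,f)
if manip.get_opening()>.25: place(.084)
p=C+down(YAW)[:2,2]*.06
manip.goto([*p,.30],down(best([*p,.3],YAW))); im=optics.grab_frame("wrist"); cv2.imwrite("pics/case2.png",im)
print(manip.get_t())
E
```

```text
open 0.3178959998138347 z 0.006977925934924689
lifted 0.3126747847743641
over 0.31652565572811703
g True 0.012953412220318275 0.31339435325459786
t 41.2167
42.4083
```

View pics/case2.png

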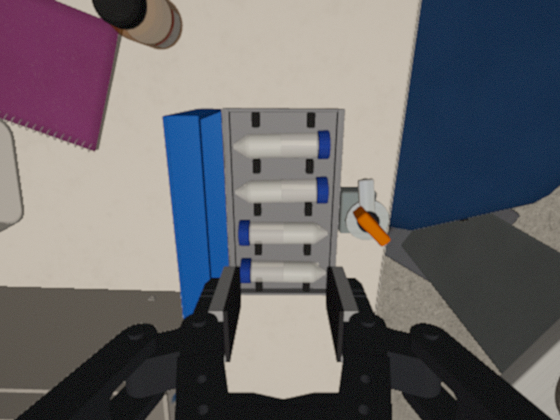

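All four tubes lie in cradles of their own (picture rows 146, 191, 233 and 272), with the lid still open. Closing the lid by an arc from behind.

```bash
python3 - <<'E'
from h import *
claw.gripper_to(0)
p=cw(.15,0,.30); f=best(p,YAW+np.pi/2); R=down(f); manip.goto(list(p),R)
manip.movel(list(cw(.15,0,.13)),feed=.2)
f0=np.array(manip.get_contact_force()); r=.115
for th in np.arange(1.55,-.06,-.1):
    x=.072-r*np.cos(th)+.028*np.sin(th)+.011; z=.02+r*np.sin(th)+.028*np.cos(th)
    if th>1.3: z-=.01
    g=manip.movel(list(cw(x,0,z)),feed=.1,guard=25)
    F=np.array(manip.get_contact_force())-f0; print(round(th,2),g,F.round(1),manip.get_tool_pos()[2].round(4),manip.get_t())
    if g: break
cv2.imwrite("pics/lid.png",optics.grab_frame("scene"))
E
```

```text
1.55 False [ 0.4  0.1 -0.7] 0.1267 45.6167
1.45 False [ 0.2 -0.1 -0.4] 0.128 45.8833
1.35 False [ 0.4 -0.5 -0.9] 0.1283 46.15
1.25 False [ 1.  -0.5 -0.6] 0.1385 46.45
1.15 False [-0.9 -0.3 -0.6] 0.1361 46.7167
1.05 False [-0.7 -0.8 -0.5] 0.1334 46.9833
0.95 False [ 0.3 -0.7 -1. ] 0.1296 47.25
0.85 False [-0.4 -0.5  0.8] 0.1246 47.5167
0.75 False [-0.4 -0.6  0.6] 0.1186 47.7833
0.65 False [-0.1  0.3 -0.3] 0.1116 48.05
0.55 False [-0.6  0.1  0. ] 0.1037 48.3167
0.45 False [ 0.6 -0.   0.5] 0.0948 48.5833
0.35 False [-0.2 -0.4  0.1] 0.0852 48.85
0.25 False [ 0.5  0.5 -0.3] 0.0751 49.1167
0.15 False [-0.9 -0.  -0. ] 0.0644 49.3833
0.05 False [ 0.3 -0.9 -0.4] 0.0532 49.65
-0.05 True [-1.5  0.1 11.5] 0.048 49.8583
```

View pics/lid.png

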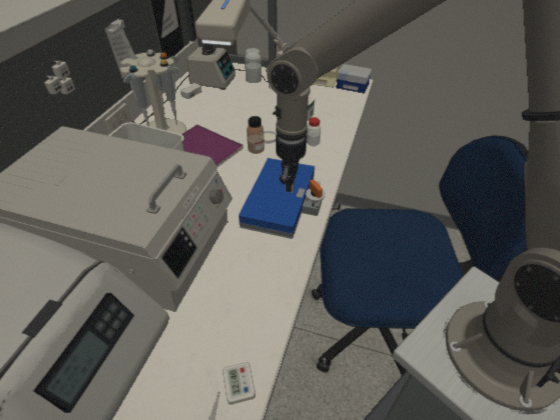

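```bash
cat >> h.py <<'E'
A=np.array([.543,-.0125]); PHI0=-.2245+np.pi/2
E
python3 - <<'E'
from h import *
p=np.array(manip.get_tool_pos()); print(manip.movel([p[0],p[1],.0455],feed=.02,guard=12),manip.get_tool_pos()); manip.sleep(.3)
manip.movel([p[0],p[1],.2],feed=.25)
print("q",np.round(manip.get_joint_pos(),2))
for off in(0,-np.pi,np.pi):
    for t in(0,.5,1,1.65):
        s=kinematics.ik([*A,.08],down(PHI0+off+t)); print(off,t,None if s is None else np.round(s,2))
E
```

```text
False [0.60361834 0.02361218 0.04794044]
q [ 0.3   0.38 -0.53  1.68  0.21  1.14 -1.3 ]
0 0 [ 0.68  0.54 -0.95  1.92  0.53  0.96  0.83]
0 0.5 [ 0.75  0.58 -1.05  1.92  0.61  0.99  1.27]
0 1 [ 0.81  0.64 -1.16  1.92  0.69  1.04  1.7 ]
0 1.65 [-0.72  0.53  0.86  1.96 -0.51  0.89 -2.87]
-3.141592653589793 0 [ 0.24  0.39 -0.36  1.94  0.18  0.84 -2.01]
-3.141592653589793 0.5 [ 0.31  0.41 -0.45  1.93  0.23  0.85 -1.55]
-3.141592653589793 1 [ 0.38  0.42 -0.54  1.93  0.28  0.86 -1.1 ]
-3.141592653589793 1.65 [ 0.47  0.44 -0.65  1.93  0.34  0.88 -0.5 ]
3.141592653589793 0 [ 0.24  0.39 -0.36  1.94  0.18  0.84 -2.01]
3.141592653589793 0.5 [ 0.31  0.41 -0.45  1.93  0.23  0.85 -1.55]
3.141592653589793 1 [ 0.38  0.42 -0.54  1.93  0.28  0.86 -1.1 ]
3.141592653589793 1.65 [ 0.47  0.44 -0.65  1.93  0.34  0.88 -0.5 ]
```

```bash
python3 - <<'E'
from h import *
P=PHI0-np.pi
claw.gripper_to(.5); manip.goto([*A,.16],down(P)); f0=np.array(manip.get_contact_force())
print("g",manip.movel([*A,.063],feed=.08,guard=12),manip.get_tool_pos())
claw.gripper_to(0,90); print("open",manip.get_opening())
print("lift",manip.movel([*A,.0785],feed=.04,guard=25),manip.get_tool_pos()[2],(np.array(manip.get_contact_force())-f0).round(1))
for t in np.arange(.2,1.61,.2):
    manip.goto([*A,.0785],down(P+t)); print(round(t,2),np.round(manip.get_tool_pos(),4),"op",round(manip.get_opening(),3),(np.array(manip.get_contact_force())-f0).round(1),np.round(manip.get_moment(),2))
print(manip.get_t())
cv2.imwrite("pics/cl.png",optics.grab_frame("wrist"))
E
```

```text
g False [ 0.54353469 -0.01246056  0.06358569]
open 0.14355341530266325
lift False 0.07858670127064579 [ 0.4 -5.5 -1.5]
0.2 [ 0.5431 -0.0134  0.0783] op 0.145 [ 0.6 -5.  -1.8] [-1.16 -0.26 -0.06]
0.4 [ 0.543  -0.0134  0.0783] op 0.141 [ 0.7 -6.  -2.9] [-1.15 -0.33 -0.13]
0.6 [ 0.543  -0.0134  0.0783] op 0.145 [-0.4 -5.5 -2.3] [-1.16 -0.26 -0.06]
0.8 [ 0.5429 -0.0134  0.0782] op 0.142 [ 0.7 -5.7 -1.5] [-1.17 -0.29 -0.1 ]
1.0 [ 0.5429 -0.0135  0.0783] op 0.146 [ 0.3 -5.1 -1.7] [-1.15 -0.25 -0.11]
1.2 [ 0.5429 -0.0135  0.0782] op 0.149 [ 0.6 -6.1 -1.7] [-1.21 -0.2  -0.11]
1.4 [ 0.5429 -0.0135  0.0782] op 0.147 [ 0.5 -5.2 -3. ] [-1.22 -0.2  -0.13]
1.6 [ 0.5429 -0.0136  0.0783] op 0.146 [-0.7 -5.9 -2. ] [-1.24 -0.26 -0.2 ]
57.0
```

View pics/cl.png

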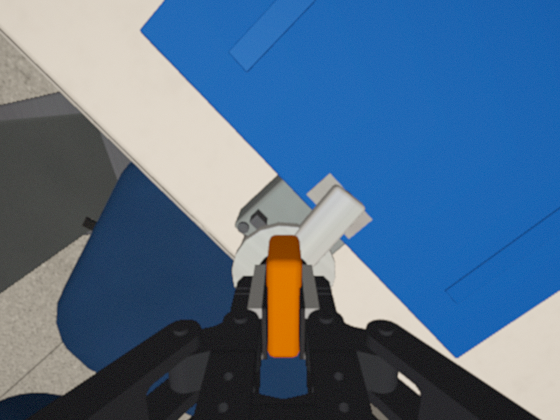

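The clamp is lifted and its arm lies over the lid's front edge (arm end at about (340,205)). Lowering it and letting go.

```bash
python3 - <<'E'
from h import *
x=manip.get_tool_pos(); P=PHI0-np.pi
manip.goto([*A,.0785],down(P+1.65)); manip.sleep(.2)
print("g",manip.movel([x[0],x[1],.0625],feed=.03,guard=12),manip.get_tool_pos(),manip.get_opening(),manip.get_moment())
manip.sleep(.3)
claw.gripper_to(.35); manip.sleep(.5); manip.movel([x[0],x[1],.20],feed=.15)
k=optics.get_calibration("wrist"); im=optics.grab_frame("wrist"); cv2.imwrite("pics/fin.png",im)
o=cv2.inRange(cv2.cvtColor(im,cv2.COLOR_BGR2HSV),(5,150,120),(20,255,255)); v,u=np.nonzero(o)
Q=np.array([at_z("",q,.088,k)[:2] for q in zip(u,v)]); w,V=np.linalg.eigh(np.cov(Q.T)); a=V[:,1]
print("swing",(np.arctan2(a[1],a[0])+.2245)%np.pi,Q.mean(0),"ext",np.ptp((Q-Q.mean(0))@a),manip.get_t())
E
```

```text
g True [ 0.54298874 -0.01379589  0.06376801] 0.14561358427553653 [-0.08925616  0.28382051 -0.12173782]
swing 1.4442592867951527 [ 0.54374028 -0.00910779] ext 0.04876890481310465 60.2417
```

View pics/fin.png

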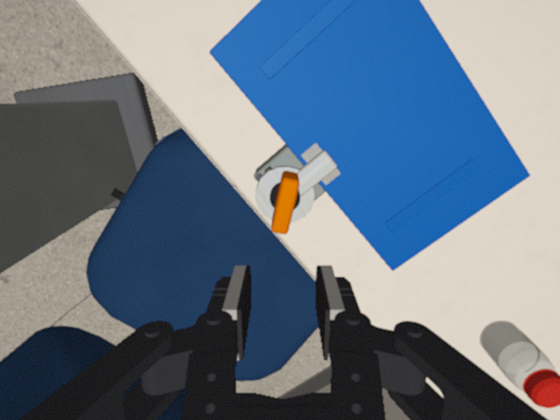

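```bash
python3 - <<'E'
from h import *
manip.sleep(.3); job.job_done(); print(manip.get_t())
E
```

```text
the job is handed in; nothing more can be done
the job is handed in; nothing more can be done
```

The job is handed in at about 61 s on the robot's clock. All four blue-capped tubes are packed, the lid is shut and the clamp is latched; `job_done` gave no verdict.

- **Tubes:** Each was gripped at an opening of about 0.31 (its 28 mm body) and laid in a cradle of its own. A picture taken before closing showed all four lying lengthwise. I could not see them once the lid was down. The trained network reported only one of the four, so I located the other three by cap colour and checked their lengths (about 106 mm from cap centre to tip, against 107 mm expected).
- **Lid:** It was pushed over in a slow arc from behind. The fingers stopped against the lid at 48 mm above the worktop, its height when shut, and a second press did not move it lower.
- **Clamp:** It was lifted 15 mm, wound to 1.65 rad and lowered back to within 0.2 mm of the height where I had gripped it. After release the last picture put it at 1.44 rad, with its arm over the lid's edge. That agrees with the 1.45 rad latched position.
- **Bystanders:** No motion went near the red bottle or the timer. I did not measure their positions again at the end.

None of these checks failed. I saw no sign of a knocked tube or a slackened grip.

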